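Hang up the spanner and crack open the sealed dry box

TASK

The spanner lying on the dry box's lid is in the way: hang it by its ring eye on the stand's post, lowered until it lies flat on the foot, and let go of it. Then pull the lid up past the grip of its sticky seal without letting it fly wide open, and finish while still holding it still, with its front edge about 2 cm open. Leave the other things where they stand.

Things in the scene. Friction and masses are not known exactly. Their poses are not given: they have to be found in the camera images.
- drybox: Clear-walled desiccator box, fixed to the bench, 200 x 200 mm and 85 mm high without its lid, black rubber seal round the rim. Origin: centre of its underside. +x points from the front edge (with the lid's pull) to the hinge; z up. The 10 mm thick white lid (206 mm wide in y) covers it, top face 95 mm above the bench.
- lid (a joint): Lid angle (rad): 0 shut, grows as the front edge rises; 0.1 is 20 mm at the front. Hinge along the box's y at the far rim (box frame x +100, z 85 mm). The sticky seal at the front takes about 11 to 15 N straight up at the pull; it lets go all at once when the front edge is about 5 mm up (0.03 rad), then only the lid's weight is left (1 to 3 N at the pull). Let go, the lid falls.
- lid_pull (a point): Centre of the top face of the lid's pull, an upright black plastic fin standing on the lid: 40 mm long along the box's x, 14 mm thick along the box's y, 30 mm high above the lid's top. Closed, it lies at box frame x = -75 mm, y = 0, z = 125 mm (175 mm from the hinge axis). The point moves with the lid.
- lid_front (a point): Middle of the lid's front lower edge, 205 mm from the hinge axis, 85 mm above the bench when closed.
- spanner: Flat steel spanner, 90 g, 150 mm long, at first flat on the lid behind the pull, roughly along the box's y. Grip 90 mm long (x), 18 wide (y), 12 high; at +x a closed ring eye, 38 mm outside, 22 mm inside diameter, 8 thick, centre 62 mm from the origin; at -x an open fork 30 mm wide. Origin: middle of the grip, on its underside; z up; balances within 10 mm of it.
- spanner_eye (a point): Centre of the spanner's ring eye, at the level of its underside.
- post_foot (a point): Where the post leaves the top of the stand's foot, on the post's axis, 10 mm above the bench. The stand is fixed: a round grey foot of 150 mm diameter, 10 mm thick, with one upright steel post of 12 mm diameter in its middle. It may be left or right of the box.
- post_top (a point): Rounded tip of the post, 54 mm above the foot's top, 64 mm above the bench.
- tipbox: Bystander: blue tip box with clear top, 85 x 120 mm, 65 mm high. Origin: centre of its underside. Stands on the other side of the box from the stand.
- bottle: Bystander: amber bottle, 60 mm diameter, 130 mm high. Origin: centre of its underside.
- dishes: Bystander: stack of three round culture dishes, 90 mm diameter, 45 mm high. Origin: centre of its underside.

How it is judged:
By the outcome, as a careful person would: the job done as asked, in the order asked, and still so for the second after the job is handed in, while the arm keeps its last pose, push and grip.
It also fails if it takes over 51 s, if anything falls off the work surface, if the arm or the gripper's body presses on something with over 40 N, if the wrist force passes 120 N, or if a joint passes its speed limit or range.

ROBOT

A 6-joint arm with a two-finger parallel gripper is mounted at the origin on the work surface. World frame = base frame: x ahead of the robot, y to its left, z up, the work surface at z = 0. Lengths are in mm, angles in rad, forces in N, time in s.
With the tool pointing down it reaches from about 275 to 750 mm from the base axis. Payload 10.2 kg.
Tool frame: the origin (TCP) lies at the centre of the arm's flange, where the gripper is bolted on; the fingertips stand 173 mm ahead of it and the grasp point (between the pads) lies 155 mm ahead of it; z points along the fingers, y is the line along which they close (so a half turn about z gives the same grasp; the last joint's range is limited). The gripper opens to 85 mm and grips with 20 to 120 N. Pads are 22 mm wide; open, the fingers measure 114 mm over their backs; the gripper's body (76 mm by 85 mm) begins 54 mm behind the grasp point. The pads swing forward as they close: fully open they stand 13 mm farther back than shut.
Start: joints at [1.064, 0.313, 1.498, -0, 1.331, -0.223], TCP at [147.016, 504.003, 404.694] pointing down, gripper open.
Joint ranges: [-2.94, 2.94], [-0.97, 2.17], [0.19, 2.56], [-1.23, 4.37], [0.02, 3.11], [-2.88, 2.88]. Speed limits (rad/s): [2.39, 2.39, 3.01, 3.14, 3.14, 3.14].

INTERFACE

Orientations are given as a unit quaternion [w, x, y, z].
In Python, from rig import ctrl, probe_bus, capture, calibration gives the robot as it stands (ctrl), with the cameras as plain functions and the readings (probe_bus).
- The arm moves only by the tool steer_hand, called after "Call:" as name(argument=value, ...), one argument or row to a line, values as JSON. Schema: {"type":"object","properties":{"increments":{"type":"array","items":{"type":"array","items":{"type":"number"},"minItems":6,"maxItems":6},"minItems":1,"maxItems":8},"jaw":{"type":"number"},"squeeze":{"type":"number"},"only":{"type":"string"},"quiet":{"type":"boolean"},"lines":{"type":"string"}},"required":["increments"],"additionalProperties":false}. increments is a list of rows, 1 to 8 of them, each of 6 numbers: dx, dy, dz in mm, then a rotation vector rx, ry, rz in rad; each row is the pose to reach, as a shift and turn from the pose commanded when the call began, along the tool's axes at that moment; what a row does not reach only later rows make up. A row lasts 1/10 s, in which the tool goes at most 50 mm and 0.15 rad, less where a joint would pass 70% of its speed; a pose out of reach is approached as far as the arm can. jaw is the opening from 0.0 (shut) to 1.0 (fully open), set as the call begins (left out keeps the last). The fingers move at their own pace and stop on an object; squeeze is the grip in N (left out, the last holds). Time passes only in rows, so rows that do not move let the fingers close. The tool returns the time, the measured TCP pose, the force, the opening and the grip force at its end. only (a regular expression) keeps the lines of the reply that match it, lines (a string "A,B") keeps lines A to B, and quiet returns only ok. Input that does not fit is refused with a message, and nothing moves.
- probe_bus.sense(): the state, without advancing time (a new reading comes with each control period).
- capture(name): name is "side" or "top" or "wrist"; returns the picture (420x560x3 uint8, red, green, blue); there is no depth.
- calibration(name): a dict with "fx", "fy", "cx", "cy" (pixels), "distortion" ([k1, k2, p1, p2, k3] as OpenCV has them; the pictures are not rectified), "position" and "attitude" of the camera in the world. Camera axes: x right, y down, z forward; pixel columns grow to the right and rows downward; lengths in mm; the calibration is good to about 2 mm. A picture is of the moment at which its call begins: read the wrist's pose just before it. calibration takes no time and is no camera call; for the wrist camera it gives the pose at the moment of the call.
- ctrl.finish_job(): hands the job in; it is judged then, once.
The state is a dict: "time_s": time; "joints": joint angles; "dq": joint speeds; "tau": joint torques, N m; "eef_pos": TCP position; "ee_rot": TCP orientation; "force": force on the tool from outside, world axes, zero at the start; "wrist_torque": the same for the moment, N m; "grip_width": opening from 0.0 (shut) to 1.0 (fully open); "grip_force": force on a finger pad.
Only numpy, scipy, OpenCV 4.12 (cv2) and the standard library are available. Lean on these libraries where they do the work, as an engineer would, in place of code of your own. Each camera call takes 0.05 s, during which the arm holds its last target. There are 200 camera calls.

## Working session

There is one attempt and no reset: what is moved stays moved. The work goes in short steps, Python scripts to look and compute and a tool call to move; the robot and the scene stay as the last step left them, time stands still between calls to the robot, and variables do not carry over. Pictures are saved under pics/ and viewed, at most 10 in all, crops included, and the job is handed in when it is done.

```bash
ls; mkdir -p pics
```

Run:
```python
from rig import ctrl, probe_bus, capture, calibration
import cv2
for n in("top","side"):
    c=calibration(n);print(n,c)
    cv2.imwrite(f"pics/{n}0.png",capture(n)[:,:,::-1])
print(probe_bus.sense())
```

```text
pics
rig.py
top {'fx': 402.26685024686077, 'fy': 402.26685024686077, 'cx': 279.40093355889127, 'cy': 206.21054040243237, 'distortion': array([-0.06842392,  0.        ,  0.        ,  0.        ,  0.        ]), 'position': array([530.96832236,  -5.60150127, 866.85304954]), 'attitude': array([ 0.02466987, -0.7030004 ,  0.70991262, -0.03472611])}
side {'fx': 383.3691232094253, 'fy': 383.3691232094253, 'cx': 273.94975495382704, 'cy': 208.75070315949338, 'distortion': array([-0.07082228,  0.        ,  0.        ,  0.        ,  0.        ]), 'position': array([535.6319166 , 565.25884941, 763.43104759]), 'attitude': array([ 0.02382452, -0.04910373,  0.93373538, -0.35377882])}
{'time_s': 0.1, 'joints': array([ 1.06361654e+00,  3.13362305e-01,  1.49834197e+00,  1.61817705e-05,
        1.33099616e+00, -2.23405139e-01]), 'dq': array([ 1.07907552e-03, -8.55588314e-05, -1.93845970e-03,  8.41424810e-04,
       -1.56984010e-03,  1.13510193e-03]), 'tau': array([ 2.20851121e-03, -4.12903440e+01, -2.60144019e+01, -2.02455308e-04,
        3.03422472e-03, -2.81279290e-05]), 'eef_pos': array([146.9857852 , 503.96774264, 404.21564348]), 'ee_rot': array([-2.05201882e-04,  1.41413607e-01,  9.89950446e-01, -5.14537114e-04]), 'force': array([-0.65861273,  0.80692487,  0.42647666]), 'wrist_torque': array([0.034149  , 0.03136989, 0.01215346]), 'grip_force': 0.0, 'grip_width': 0.9947245356877171}
```

View pics/top0.png

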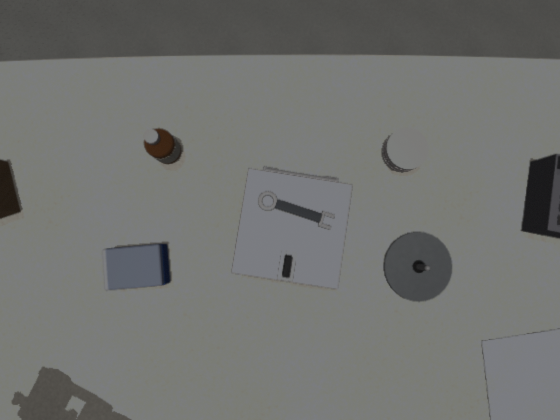

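View pics/side0.png

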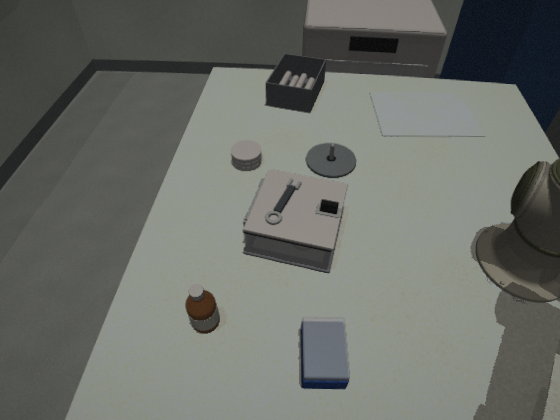

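The top view shows the spanner on the lid, with its eye at (267,201) and fork at (327,220). The pull is at (287,266), the stand foot at (418,266) on the -y side, and the tip box on the left. The side view agrees. Next I'll measure these.

Create h.py:
```python
import numpy as np, cv2
from scipy.spatial.transform import Rotation as R
from rig import ctrl, probe_bus, capture, calibration
def rot(q): return R.from_quat([q[1],q[2],q[3],q[0]])
def cam(n):
    c=calibration(n); K=np.array([[c['fx'],0,c['cx']],[0,c['fy'],c['cy']],[0,0,1]])
    return K,np.array(c['distortion']),np.array(c['position']),rot(c['attitude'])
def ray(cm,uv,z):
    K,D,p,r=cm; u=cv2.undistortPoints(np.array(uv,float).reshape(-1,1,2),K,D).reshape(-1,2)
    d=r.apply(np.c_[u,np.ones(len(u))]); return p+d*((z-p[2])/d[:,2])[:,None]
def proj(cm,P):
    K,D,p,r=cm; q=r.inv().apply(np.atleast_2d(P)-p)
    return cv2.projectPoints(q,np.zeros(3),np.zeros(3),K,D)[0].reshape(-1,2)
def blobs(mask,amin=30):
    cs,_=cv2.findContours(mask.astype(np.uint8),cv2.RETR_EXTERNAL,cv2.CHAIN_APPROX_NONE)
    return [c for c in cs if cv2.contourArea(c)>amin]
```

Run:
```python
from h import *
im=cv2.imread('pics/top0.png');g=cv2.cvtColor(im,cv2.COLOR_BGR2GRAY);cm=cam('top')
for n,(x0,x1,y0,y1) in dict(lid=(225,360,160,295),foot=(375,460,225,310)).items():
    s=g[y0:y1,x0:x1]; print(n,np.percentile(s,[1,5,10,25,50,75,95]))
for t in (50,90):
  for c in blobs(g<t,25):
    (u,v),wh,a=cv2.minAreaRect(c)
    if 225<u<470 and 150<v<310: print(t,np.round([u,v,*wh,a,cv2.contourArea(c)],1))
cv2.imwrite('pics/lidcrop.png',cv2.resize(im[155:310,225:465],None,fx=3.3,fy=3.3,interpolation=cv2.INTER_CUBIC))
print(ray(cm,[(248,169),(351,183),(338,288),(233,278)],95).round(1))
```

```text
lid [ 52. 102. 115. 123. 124. 124. 125.]
foot [ 33.24  72.    73.    75.    78.   123.   124.  ]
50 [419.  266.   12.   12.   90.  112.5]
50 [286.7 265.8   7.   21.1   8.7 119.5]
90 [286.9 265.7   8.3  22.9   8.7 159.5]
90 [ 417.   266.5   69.    68.    90.  3653. ]
90 [298.  210.5  47.7  10.4  19.2 423. ]
90 [392.1 157.4  40.2  18.6  56.3 198.5]
[[ 669.    43.3   95. ]
 [ 639.9 -156.6   95. ]
 [ 438.5 -127.    95. ]
 [ 459.9   72.7   95. ]]
```

View pics/lidcrop.png

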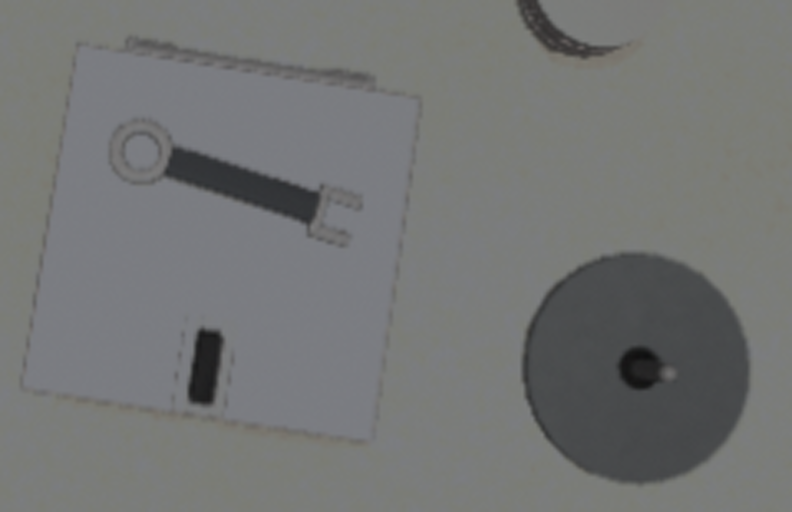

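Closer view: the eye is at about (267.4,200.4), the grip centre at (298,210.5), the pull at (286.8,265.8), the foot disc at (417,266.5) and the post tip at about (427,268).

Add to h.py:
```python
def delta(tcp,yaw):
    """shift and turn, in tool axes, from sensed pose to tcp (pointing down, tool y at angle yaw in the world)"""
    s=probe_bus.sense(); r=rot(s['ee_rot']); y=np.array([np.cos(yaw),np.sin(yaw),0])
    if y@r.apply([0,1,0])<0: y=-y
    z=np.array([0,0,-1.]); t=R.from_matrix(np.c_[np.cross(y,z),y,z])
    return r.inv().apply(np.array(tcp)-s['eef_pos']).round(1),(r.inv()*t).as_rotvec().round(3)
```

Run:
```python
from h import *
tc=cam('top'); sc=cam('side')
im=cv2.imread('pics/top0.png');g=cv2.cvtColor(im,cv2.COLOR_BGR2GRAY)
for c in blobs(g<90):
    (u,v),wh,a=cv2.minAreaRect(c)
    if 400<u<430 and 255<v<280:
        P=ray(tc,c.reshape(-1,2),10); (x,y),r=cv2.minEnclosingCircle(P[:,:2].astype(np.float32)); print('foot',x,y,r)
    if 290<u<305 and 200<v<220:
        P=ray(tc,c.reshape(-1,2),107)[:,:2].astype(np.float32); rect=cv2.minAreaRect(P); print('grip',rect)
        l=cv2.fitLine(P,cv2.DIST_HUBER,0,.01,.01).ravel(); print('yaw',np.arctan2(l[1],l[0]))
    if 280<u<292 and 260<v<270:
        P=ray(tc,c.reshape(-1,2),125)[:,:2].astype(np.float32); print('pull',cv2.minAreaRect(P))
print('eye top',ray(tc,[(267.4,200.4)],103)); print('posttop',ray(tc,[(427.2,267.7)],64))
# refine with side view
im=cv2.imread('pics/side0.png');g=cv2.cvtColor(im,cv2.COLOR_BGR2GRAY)
print('side proj of foot/eye for check')
for t in(60,90):
  for c in blobs(g<t):
    (u,v),wh,a=cv2.minAreaRect(c)
    if 260<u<360 and 140<v<230: print(t,np.round([u,v,*wh,a],1), ray(sc,[(u,v)],107 if u<300 else 125 if v>190 else 10).round(1))
```

```text
pull ((483.9635009765625, -29.006208419799805), (15.180953979492188, 41.666046142578125), 80.57594299316406)
foot 472.0020751953125 -312.4920654296875 75.36553955078125
grip ((586.4157104492188, -51.98938751220703), (90.40086364746094, 19.84540367126465), 70.17704010009766)
yaw 1.2341839
eye top [[606.58487391   5.96825116 103.        ]]
posttop [[ 471.79458129 -313.14183902   64.        ]]
side proj of foot/eye for check
60 [328.7 206.4  16.9  11.6  11.3] [[482.1 -15.3 125. ]]
60 [284.5 198.8   7.3  30.1  32.5] [[584.  -45.5 107. ]]
60 [330.1 171.8  45.1  10.6   3.8] [[ 470.2 -254.4   10. ]]
60 [332.4 154.4   8.6  13.9  24.4] [[ 464.3 -332.1   10. ]]
90 [328.8 206.3  18.   12.4  11.3] [[482.1 -15.9 125. ]]
90 [284.9 196.8  10.6  34.2  36.5] [[583.6 -51.9 107. ]]
90 [330.5 160.5  33.   49.   90. ] [[ 469.7 -303.6   10. ]]
90 [279.5 209.5 419.  559.   90. ] [[592.3 -11.1 107. ]]
```

```bash
sed -i '/if y@r/d' h.py; python3 -c "
from h import *
print(delta([586.4,-52,345],-0.339))"
```

```text
(array([-577.5, -410.6,   59.5]), array([-1.000e-03,  1.000e-03,  1.626e+00]))
```

Call:
steer_hand(
  increments=[
    [-577.5, -410.6, 0, 0, 0, 1.626],
    [-577.5, -410.6, 0, 0, 0, 1.626],
    [-577.5, -410.6, 0, 0, 0, 1.626],
    [-577.5, -410.6, 0, 0, 0, 1.626],
    [-577.5, -410.6, 0, 0, 0, 1.626],
    [-577.5, -410.6, 0, 0, 0, 1.626],
    [-577.5, -410.6, 0, 0, 0, 1.626],
    [-577.5, -410.6, 0, 0, 0, 1.626],
  ],
  jaw=1.0,
)

```text
time_s: 0.9
eef_pos: [395.9, 188.3, 404.7]
ee_rot: [-0.0, 0.678, 0.735, 0.0]
force: [-0.3, 0.6, -0.1]
grip_width: 0.997
grip_force: 0.0
```

```bash
python3 -c "
from h import *
print(delta([586.4,-52,345],-0.339))"
```

```text
(array([-254.9,  170.6,   59.6]), array([-0.  , -0.  ,  0.42]))
```

Call:
steer_hand(
  increments=[
    [-254.9, 170.6, 59.6, 0, 0, 0.42],
    [-254.9, 170.6, 59.6, 0, 0, 0.42],
    [-254.9, 170.6, 59.6, 0, 0, 0.42],
    [-254.9, 170.6, 59.6, 0, 0, 0.42],
    [-254.9, 170.6, 59.6, 0, 0, 0.42],
    [-254.9, 170.6, 59.6, 0, 0, 0.42],
    [-254.9, 170.6, 59.6, 0, 0, 0.42],
    [-254.9, 170.6, 59.6, 0, 0, 0.42],
  ],
)

```text
time_s: 1.7
eef_pos: [587.6, -50.1, 343.8]
ee_rot: [-0.001, 0.815, 0.579, -0.001]
force: [-0.6, 0.0, -0.3]
grip_width: 1.001
grip_force: 0.0
```

Run:
```python
from h import *
cm=cam('wrist'); im=capture('wrist')[:,:,::-1]; cv2.imwrite('pics/w1.png',im)
print(delta([586.4,-52,269],-0.339), cm[2])
print(proj(cm,[[586.4,-52,107],[606.7,6.2,103],[484,-29,125]]).round(1))
```

```text
(array([-3.3,  0.6, 75.6]), array([-0.001, -0.   ,  0.005])) [614.00635923  26.20636303 312.21773534]
[[274.9 232.7]
 [275.  124.9]
 [ 89.2 263.8]]
```

View pics/w1.png

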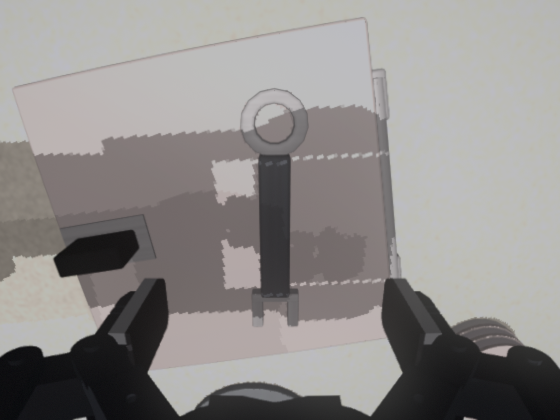

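The wrist view shows the spanner lined up between the fingers. The eye is at (274,123) against a predicted (275,125), and the pull is well clear on the left. I'll descend.

Call:
steer_hand(
  increments=[
    [0, 0, 0, 0, 0, 0],
    [0, 0, 0, 0, 0, 0],
  ],
)

```text
time_s: 1.95
eef_pos: [586.6, -47.6, 345.8]
ee_rot: [0.0, 0.814, 0.581, 0.0]
force: [-0.4, 0.5, 0.1]
grip_width: 1.003
grip_force: 0.0
```

```bash
python3 -c "
from h import *
print(delta([586.4,-52,269.5],-0.339))"
```

```text
(array([-4.3,  1.2, 76.3]), array([ 0.001, -0.   ,  0.008]))
```

Call:
steer_hand(
  increments=[
    [-4.3, 1.2, 25, 0, 0, 0.008],
    [-4.3, 1.2, 50, 0, 0, 0.008],
    [-4.3, 1.2, 65, 0, 0, 0.008],
    [-4.3, 1.2, 72, 0, 0, 0.008],
    [-4.3, 1.2, 76, 0, 0, 0.008],
    [-4.3, 1.2, 76, 0, 0, 0.008],
  ],
)

```text
time_s: 2.55
eef_pos: [586.9, -53.0, 269.5]
ee_rot: [0.0, 0.817, 0.577, 0.0]
force: [-0.0, 0.1, -0.7]
grip_width: 1.002
grip_force: 0.0
```

Call:
steer_hand(
  increments=[
    [0, 0, 0, 0, 0, 0],
    [0, 0, 0, 0, 0, 0],
    [0, 0, 0, 0, 0, 0],
    [0, 0, 0, 0, 0, 0],
    [0, 0, 0, 0, 0, 0],
    [0, 0, 0, 0, 0, 0],
    [0, 0, 0, 0, 0, 0],
  ],
  jaw=0.0,
  squeeze=50,
)

```text
time_s: 3.25
eef_pos: [587.0, -53.4, 269.4]
ee_rot: [0.0, 0.817, 0.577, 0.0]
force: [-0.7, 0.4, 4.1]
grip_width: 0.191
grip_force: 49.8
```

Call:
steer_hand(
  increments=[
    [0, 0, -10, 0, 0, 0],
    [0, 0, -40, 0, 0, 0],
    [0, 0, -60, 0, 0, 0],
    [0, 0, -60, 0, 0, 0],
    [0, 0, -60, 0, 0, 0],
  ],
)

```text
time_s: 3.75
eef_pos: [586.7, -53.3, 328.7]
ee_rot: [-0.0, 0.817, 0.577, -0.0]
force: [-0.3, -0.1, -1.1]
grip_width: 0.192
grip_force: 49.3
```

Run:
```python
from h import *
cm=cam('wrist'); im=capture('wrist')[:,:,::-1]; cv2.imwrite('pics/w2.png',im)
s=probe_bus.sense(); print(s['eef_pos'],s['force'],s['grip_width'])
```

```text
[586.66158446 -53.2902854  327.96932351] [-0.43576175  0.25544876 -2.12038326] 0.19301512630696552
```

View pics/w2.png

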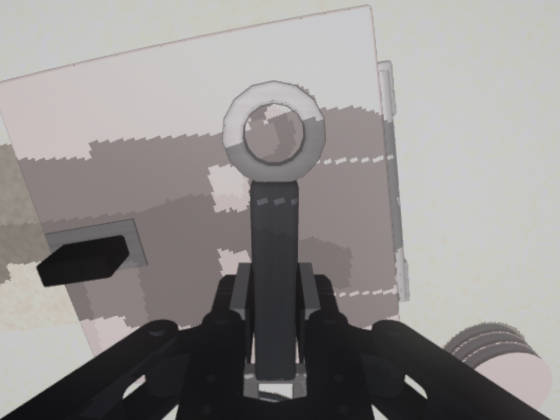

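The spanner is held straight. The ring is centred at (274,132) with outer edges at x 222–326 and y 81–184.

Run:
```python
from h import *
cm=cam('wrist'); s=probe_bus.sense(); r=rot(s['ee_rot'])
e=ray(cm,[(274,132.3)],103+s['eef_pos'][2]-269.4)[0]; off=r.inv().apply(e-s['eef_pos']); print('eye',e,'tool',off)
yaw=-0.339+.0
E=[472,-312.8]; y=np.array([np.cos(yaw),np.sin(yaw),0]); z=np.array([0,0,-1.])
t=np.c_[np.cross(y,z),y,z]; p=np.array([*E,0])-t@np.r_[off[:2],0]
print(p, delta([p[0],p[1],s['eef_pos'][2]],yaw))
```

```text
eye [607.57719635   7.68514664 161.56932351] tool [ 64.48578959  -0.3460415  166.39077297]
[ 450.88197405 -373.73082786    0.        ] (array([-3.474e+02, -2.080e+01,  1.000e-01]), array([-0.002,  0.   , -0.002]))
```

Call:
steer_hand(
  increments=[
    [-25, -1.5, 0, 0, 0, 0],
    [-65, -4, 0, 0, 0, 0],
    [-110, -6.6, 0, 0, 0, 0],
    [-155, -9.3, 0, 0, 0, 0],
    [-200, -12, 0, 0, 0, 0],
    [-245, -14.7, 0, 0, 0, 0],
    [-290, -17.4, 0, 0, 0, 0],
    [-325, -19.5, 0, 0, 0, 0],
  ],
)

```text
time_s: 4.6
eef_pos: [458.4, -355.2, 327.7]
ee_rot: [-0.001, 0.817, 0.576, -0.0]
force: [0.0, 0.7, -0.4]
grip_width: 0.194
grip_force: 49.2
```

Call:
steer_hand(
  increments=[
    [-15, -0.9, 0, 0, 0, 0],
    [-22.4, -1.3, 0, 0, 0, 0],
    [-22.4, -1.3, 0, 0, 0, 0],
    [-22.4, -1.3, 30, 0, 0, 0],
    [-22.4, -1.3, 50, 0, 0, 0],
    [-22.4, -1.3, 60, 0, 0, 0],
    [-22.4, -1.3, 60, 0, 0, 0],
    [-22.4, -1.3, 60, 0, 0, 0],
  ],
)

```text
time_s: 5.4
eef_pos: [451.6, -373.4, 270.0]
ee_rot: [0.001, 0.817, 0.577, 0.0]
force: [-0.4, -0.7, -1.0]
grip_width: 0.192
grip_force: 49.2
```

Run:
```python
from h import *
s=probe_bus.sense();cm=cam('wrist'); im=capture('wrist')[:,:,::-1]; cv2.imwrite('pics/w3.png',im)
print(s['eef_pos'],s['force'],s['grip_width'],delta([450.9,-373.7,s['eef_pos'][2]],-.339))
print(proj(cm,[[472,-312.8,64],[472,-312.8,10]]))
```

```text
[ 451.64202839 -373.42512623  269.98079445] [-0.36332216 -0.68069319 -0.96511625] 0.1917708960440263 (array([-0.3, -0.6,  0.3]), array([ 0.002,  0.001, -0.001]))
[[272.21539715 122.66270945]
 [272.71488835 113.73792312]]
```

View pics/w3.png

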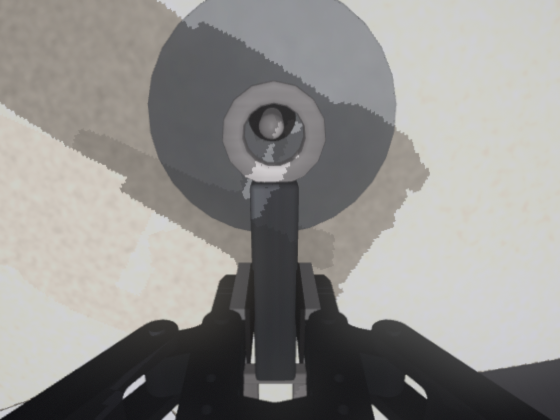

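The post tip at (271,124) is visible through the ring, as predicted at (272,123). I'll lower it.

Call:
steer_hand(
  increments=[
    [-0.6, -0.6, 15, 0, 0, 0],
    [-0.6, -0.6, 35, 0, 0, 0],
    [-0.6, -0.6, 55, 0, 0, 0],
    [-0.6, -0.6, 70, 0, 0, 0],
    [-0.6, -0.6, 78, 0, 0, 0],
    [-0.6, -0.6, 82, 0, 0, 0],
    [-0.6, -0.6, 82, 0, 0, 0],
  ],
)

```text
time_s: 6.15
eef_pos: [450.5, -374.3, 187.3]
ee_rot: [0.0, 0.817, 0.577, 0.0]
force: [0.2, 0.2, -0.6]
grip_width: 0.191
grip_force: 49.2
```

Call:
steer_hand(
  increments=[
    [0, 0, 1, 0, 0, 0],
    [0, 0, 2, 0, 0, 0],
    [0, 0, 2, 0, 0, 0],
    [0, 0, 2, 0, 0, 0],
  ],
)

```text
time_s: 6.55
eef_pos: [450.4, -374.2, 185.4]
ee_rot: [0.0, 0.817, 0.577, 0.0]
force: [-1.2, 0.3, -1.2]
grip_width: 0.195
grip_force: 49.2
```

Call:
steer_hand(
  increments=[
    [0, 0, 0.7, 0, 0, 0],
    [0, 0, 1.4, 0, 0, 0],
    [0, 0, 1.4, 0, 0, 0],
    [0, 0, 1.4, 0, 0, 0],
  ],
)

```text
time_s: 6.95
eef_pos: [450.4, -374.2, 184.5]
ee_rot: [0.0, 0.817, 0.577, -0.0]
force: [-2.1, 1.3, 6.1]
grip_width: 0.191
grip_force: 50.1
```

Call:
steer_hand(
  increments=[
    [0, 0, 0, 0, 0, 0],
    [0, 0, 0, 0, 0, 0],
    [0, 0, 0, 0, 0, 0],
    [0, 0, 0, 0, 0, 0],
    [0, 0, 0, 0, 0, 0],
    [0, 0, 0, 0, 0, 0],
  ],
  jaw=0.7,
)

```text
time_s: 7.55
eef_pos: [450.4, -374.2, 183.7]
ee_rot: [-0.0, 0.817, 0.577, 0.0]
force: [-0.3, -0.8, 0.4]
grip_width: 0.698
grip_force: 0.0
```

Call:
steer_hand(
  increments=[
    [0, 0, -10, 0, 0, 0],
    [0, 0, -40, 0, 0, 0],
    [0, 0, -80, 0, 0, 0],
    [0, 0, -125, 0, 0, 0],
    [0, 0, -160, 0, 0, 0],
    [0, 0, -170, 0, 0, 0],
    [0, 0, -170, 0, 0, 0],
  ],
)

```text
time_s: 8.25
eef_pos: [450.3, -374.1, 355.4]
ee_rot: [0.002, 0.817, 0.577, 0.0]
force: [-0.0, 0.1, -0.0]
grip_width: 0.698
grip_force: 0.0
```

Run:
```python
from h import *
cm=cam('wrist'); im=capture('wrist')[:,:,::-1]; t=capture('side')[:,:,::-1]
tp=capture('top')[:,:,::-1]; cv2.imwrite('pics/top4.png',tp)
o=np.hstack([cv2.resize(im,(400,300)),cv2.resize(t[120:225,220:360],(400,300),interpolation=cv2.INTER_CUBIC)])
cv2.imwrite('pics/w4.png',o)
```

```text
(no output)
```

View pics/w4.png

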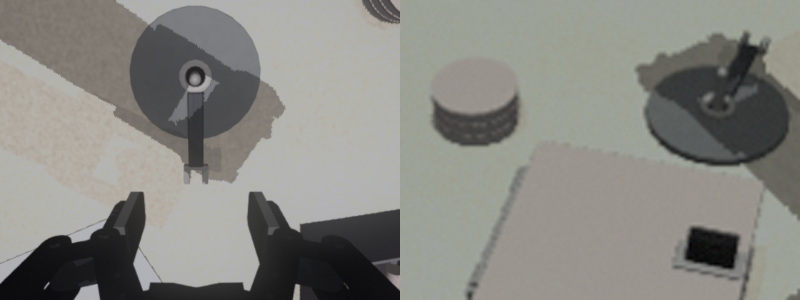

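The spanner lies flat with its ring round the post at the foot: in the left panel the post shows in the ring at (195,77), and the side view agrees. Now the pull.

Run:
```python
from h import *
tc=cam('top'); im=cv2.imread('pics/top0.png'); g=cv2.cvtColor(im,cv2.COLOR_BGR2GRAY)
gx=cv2.GaussianBlur(g,(3,3),0).astype(float)
# lid edges: darkest pixel near the hand-read corners' connecting lines
C=np.array([(248,169),(351,183),(338,288),(233,278)],float); L=[]
for i in (1,2,3):
    a,b=C[i],C[(i+1)%4]; n=np.array([-(b-a)[1],(b-a)[0]])/np.linalg.norm(b-a); pts=[]
    for s in np.linspace(.08,.92,60):
        q=a+s*(b-a); k=np.arange(-3,3.01,.25); P=q+k[:,None]*n
        v=cv2.remap(gx.astype(np.float32),P[:,0].astype(np.float32).reshape(1,-1),P[:,1].astype(np.float32).reshape(1,-1),1)[0]
        pts.append(P[v.argmin()])
    W=ray(tc,pts,95)[:,:2].astype(np.float32); l=cv2.fitLine(W,cv2.DIST_HUBER,0,.01,.01).ravel(); L.append(l)
    print(i,l.round(3),np.arctan(l[1]/l[0]))
yaw=np.mean([np.arctan(L[0][1]/L[0][0]),np.arctan(L[2][1]/L[2][0]),-np.arctan(L[1][0]/L[1][1])])
ux=np.array([np.cos(yaw),np.sin(yaw)]);uy=np.array([-ux[1],ux[0]])
ymid=(L[0][2:]@uy+L[2][2:]@uy)/2; xf=L[1][2:]@ux
print('yaw',yaw,'pull',ux*(xf+30)+uy*ymid,'width',L[2][2:]@uy-L[0][2:]@uy)
print(delta([483,-29.5,355],yaw-np.pi/2))
```

```text
1 [ 9.87000e-01 -1.63000e-01  5.37600e+02 -1.42465e+02] -0.16404183
2 [ 1.56000e-01  9.88000e-01  4.52061e+02 -2.81080e+01] 1.4142927
3 [ 9.86000e-01 -1.64000e-01  5.66066e+02  6.10150e+01] -0.16518761
yaw -0.16191103 pull [482.25403 -29.36   ] width 205.40823
(array([335.7, -84.3,  -2.2]), array([-0.003,  0.   ,  1.392]))
```

Call:
steer_hand(
  increments=[
    [42, -10.5, 0, 0, 0, 0.14],
    [84, -21, 0, 0, 0, 0.28],
    [126, -31.5, 0, 0, 0, 0.42],
    [168, -42, 0, 0, 0, 0.56],
    [210, -52.7, 0, 0, 0, 0.7],
    [252, -63, 0, 0, 0, 0.84],
    [294, -73.8, 0, 0, 0, 0.98],
    [335.7, -84.3, 0, 0, 0, 1.12],
  ],
)

```text
time_s: 9.2
eef_pos: [482.7, -31.2, 352.4]
ee_rot: [-0.0, 0.998, 0.057, -0.001]
force: [1.0, -0.3, -0.3]
grip_width: 0.699
grip_force: 0.0
```

Call:
steer_hand(
  increments=[
    [0, 0, 0, 0, 0, 0.14],
    [0, 0, 0, 0, 0, 0.272],
    [0, 0, 0, 0, 0, 0.272],
    [0, 0, 0, 0, 0, 0.272],
  ],
)

```text
time_s: 9.6
eef_pos: [483.0, -33.0, 352.9]
ee_rot: [-0.0, 0.997, -0.074, -0.001]
force: [0.1, 0.1, -0.4]
grip_width: 0.701
grip_force: 0.0
```

Run:
```python
from h import *
s=probe_bus.sense();cm=cam('wrist'); im=capture('wrist')[:,:,::-1]; cv2.imwrite('pics/w5.png',im)
print(s['joints'].round(2),delta([483,-29.2,274.5],-.163-np.pi/2))
u=np.array([np.cos(-.163),np.sin(-.163)]);v=np.array([-u[1],u[0]])
print(proj(cm,[[*(np.array([483,-29.2])+a*u+b*v),125] for a,b in((-20,-7),(-20,7),(20,7),(20,-7))]).round(0).tolist())
```

```text
[-0.31  0.27  1.69 -0.    1.18  1.41] (array([-0.4, -3.8, 78.5]), array([-0.   ,  0.001,  0.014]))
[[281.0, 266.0], [257.0, 266.0], [256.0, 200.0], [282.0, 200.0]]
```

View pics/w5.png

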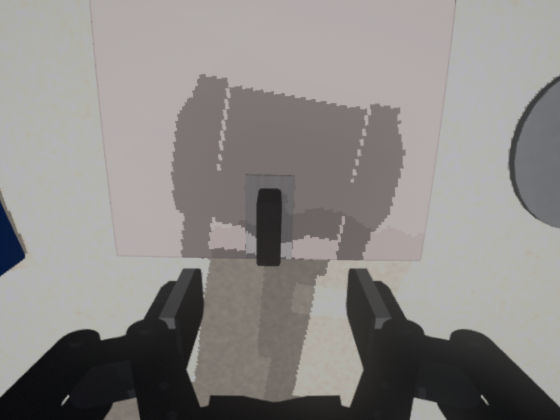

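The pull's top shows at x 257–281, y ~200–265, matching the prediction. I'll descend and grip.

Call:
steer_hand(
  increments=[
    [-0.4, -3.8, 20, 0, 0, 0.014],
    [-0.4, -3.8, 45, 0, 0, 0.014],
    [-0.4, -3.8, 65, 0, 0, 0.014],
    [-0.4, -3.8, 75, 0, 0, 0.014],
    [-0.4, -3.8, 78.5, 0, 0, 0.014],
    [-0.4, -3.8, 78.5, 0, 0, 0.014],
  ],
)

```text
time_s: 10.25
eef_pos: [483.3, -29.2, 275.3]
ee_rot: [0.0, 0.997, -0.082, -0.0]
force: [0.9, -0.4, 0.7]
grip_width: 0.702
grip_force: 0.0
```

Call:
steer_hand(
  increments=[
    [0, 0, 0, 0, 0, 0],
    [0, 0, 0, 0, 0, 0],
    [0, 0, 0, 0, 0, 0],
    [0, 0, 0, 0, 0, 0],
    [0, 0, 0, 0, 0, 0],
    [0, 0, 0, 0, 0, 0],
    [0, 0, 0, 0, 0, 0],
  ],
  jaw=0.0,
  squeeze=90,
)

```text
time_s: 10.95
eef_pos: [483.3, -29.3, 275.9]
ee_rot: [0.0, 0.997, -0.083, 0.0]
force: [-3.2, -2.9, 5.2]
grip_width: 0.147
grip_force: 88.0
```

Run:
```python
from h import *
s=probe_bus.sense(); r=rot(s['ee_rot']); u=np.array([np.cos(-.163),np.sin(-.163),0])
H=np.array([483,-29.2,0])+175*u; H[2]=85
print('hinge in tool',r.inv().apply(H-s['eef_pos']),'axis y_box in tool',r.inv().apply([-u[1],u[0],0]))
for th in (.01,.02,.03,.04,.06,.08,.1,.11):
    # front rises: rotate about +y_box by +th (x toward hinge, front at -x goes up)
    q=R.from_rotvec(th*np.array([-u[1],u[0],0])); print(th,r.inv().apply(q.apply(s['eef_pos']-H)+H-s['eef_pos']).round(2),(r.inv()*q*r).as_rotvec().round(4))
```

```text
hinge in tool [174.571427    -0.55097463 191.04697476] axis y_box in tool [-2.20190310e-03 -9.99997339e-01 -6.88713312e-04]
0.01 [ 1.92 -0.   -1.74] [-0.   -0.01 -0.  ]
0.02 [ 3.86 -0.01 -3.45] [-0.   -0.02 -0.  ]
0.03 [ 5.81 -0.01 -5.15] [-0.0001 -0.03   -0.    ]
0.04 [ 7.78 -0.01 -6.83] [-0.0001 -0.04   -0.    ]
0.06 [ 11.77  -0.02 -10.12] [-0.0001 -0.06   -0.    ]
0.08 [ 15.83  -0.03 -13.34] [-0.0002 -0.08   -0.0001]
0.1 [ 19.94  -0.03 -16.47] [-0.0002 -0.1    -0.0001]
0.11 [ 22.03  -0.04 -18.01] [-2.0e-04 -1.1e-01 -1.0e-04]
```

Call:
steer_hand(
  increments=[
    [0.95, 0, -0.87, 0, -0.005, 0],
    [1.92, 0, -1.74, 0, -0.01, 0],
    [2.9, 0, -2.6, 0, -0.015, 0],
    [3.86, 0, -3.45, 0, -0.02, 0],
    [3.86, 0, -3.45, 0, -0.02, 0],
  ],
)

```text
time_s: 11.45
eef_pos: [487.1, -29.9, 278.2]
ee_rot: [-0.001, 0.997, -0.083, -0.01]
force: [1.9, -5.9, -11.4]
grip_width: 0.141
grip_force: 87.8
```

Call:
steer_hand(
  increments=[
    [0.95, 0, -0.87, 0, -0.005, 0],
    [1.92, 0, -1.74, 0, -0.01, 0],
    [2.9, 0, -2.6, 0, -0.015, 0],
    [3.86, 0, -3.45, 0, -0.02, 0],
    [3.86, 0, -3.45, 0, -0.02, 0],
  ],
)

```text
time_s: 11.95
eef_pos: [491.0, -30.5, 282.6]
ee_rot: [-0.001, 0.996, -0.083, -0.02]
force: [-2.5, -5.4, -1.7]
grip_width: 0.144
grip_force: 89.4
```

The seal has let go and the lid is held. I'll open it to about 0.1 rad.

Call:
steer_hand(
  increments=[
    [1.92, 0, -1.74, 0, -0.01, 0],
    [3.86, 0, -3.45, 0, -0.02, 0],
    [5.81, 0, -5.15, 0, -0.03, 0],
    [7.78, 0, -6.83, 0, -0.04, 0],
    [9.8, 0, -8.5, 0, -0.05, 0],
    [11.77, 0, -10.12, 0, -0.06, 0],
    [11.77, 0, -10.12, 0, -0.06, 0],
    [11.77, 0, -10.12, 0, -0.06, 0],
  ],
)

```text
time_s: 12.75
eef_pos: [502.9, -32.5, 292.0]
ee_rot: [-0.004, 0.995, -0.082, -0.05]
force: [0.1, -6.2, -1.1]
grip_width: 0.145
grip_force: 89.4
```

Run:
```python
from h import *
s=probe_bus.sense(); print(rot(s['ee_rot']).as_matrix()[:,2],s['force'],s['wrist_torque'],np.abs(s['dq']).max())
im=capture('side')[:,:,::-1]; a=cv2.imread('pics/side0.png'); top=capture('top')[:,:,::-1]
f=lambda m:cv2.resize(m[110:290,200:380],(400,400),interpolation=cv2.INTER_CUBIC)
cv2.imwrite('pics/s6.png',np.hstack([f(a),f(im)])); cv2.imwrite('pics/side6.png',im)
u=np.array([np.cos(-.163),np.sin(-.163),0]);v=np.array([-u[1],u[0],0]);H=np.array([483,-29.2,0])+175*u; H[2]=85
for th in(0,.08,.1,.12):
  q=R.from_rotvec(th*v); P=H+q.apply([-205*u+103*v,-205*u-103*v]+np.array([0,0,10.])); print(th,(proj(cam('side'),P)-[200,110])@(np.eye(2)*400/180)+[400,0])
```

```text
[-0.0981816   0.01578048 -0.99504339] [ 0.1219951  -6.18427804 -1.12828482] [-0.83659981 -0.06395528  0.07157815] 0.0031083103985972316
0 [[694.05929833 307.53933419]
 [725.62165176 161.81806018]]
0.08 [[694.36192607 297.11044447]
 [726.24300082 150.99142574]]
0.1 [[694.22235048 294.42263622]
 [726.21294383 148.22315997]]
0.12 [[693.99481094 291.70445023]
 [726.10730044 145.43239457]]
```

View pics/s6.png

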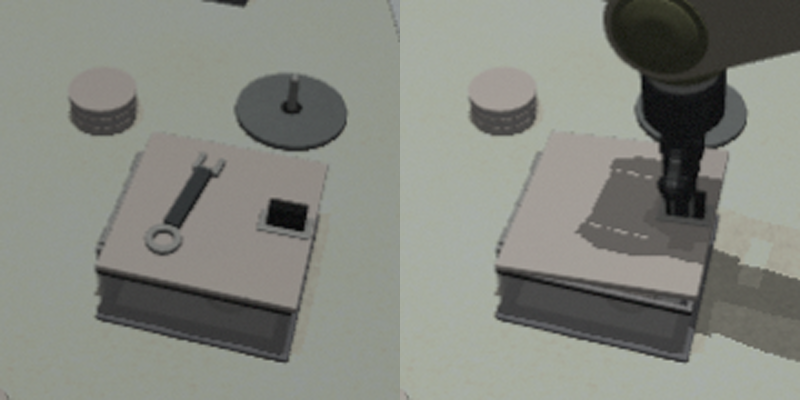

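The side view shows the lid held slightly open: the front corner rose from row 307 to about 294, which matches the 0.1 rad prediction. The other things haven't moved. I'll hand it in.

Call:
steer_hand(
  increments=[
    [0, 0, 0, 0, 0, 0],
    [0, 0, 0, 0, 0, 0],
    [0, 0, 0, 0, 0, 0],
  ],
)

```text
time_s: 13.15
eef_pos: [502.9, -32.5, 292.1]
ee_rot: [-0.004, 0.995, -0.082, -0.05]
force: [-0.9, -5.4, -1.2]
grip_width: 0.143
grip_force: 89.4
```

```bash
python3 -c "
from rig import ctrl, probe_bus, capture, calibration
print(ctrl.finish_job())"
```

```text
the job is handed in; nothing more can be done
None
```

The spanner hangs by its ring on the post, flat on the foot and released; the lid is past its seal and held still about 2 cm open at the front, and I handed the job in at 13.15 s, though no verdict came back.

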